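# Close a service opening: seat the panel, line up its quarter-turn fastener, press and hold

### The arm

A 7-joint arm with a two-finger parallel gripper is mounted at the origin on a cart in front of the work surface, level with it; the furniture and walls round the work are solid. World frame = base frame: x ahead of the robot, y to its left, z up, the work surface at z = 0. Lengths are in m, angles in rad, forces in N, time in s.
With the tool pointing down it reaches from about 0.425 to 0.875 m from the base axis. Payload 9.9 kg.
Tool frame: the origin (TCP) lies midway between the tips of the shut fingers; the grasp point (between the pads) lies 19 mm behind it; z points along the fingers, y is the line along which they close (so a half turn about z gives the same grasp; the last joint's range is limited). The gripper opens to 85 mm and grips with 20 to 120 N. Pads are 22 mm wide; open, the fingers measure 114 mm over their backs; the gripper's body (76 mm by 85 mm) begins 54 mm behind the grasp point. The pads swing forward as they close: fully open they stand 13 mm farther back than shut.
Start: joints at [-1.397, 0.576, 0.025, 1.437, -0.015, 1.129, -0.057], TCP at [0.172, 0.653, 0.231] pointing down, gripper open.
Joint ranges: [-2.76, 2.76], [-0.34, 2.15], [-1.52, 1.57], [0.19, 2.46], [-1.09, 4.23], [0.17, 1.99], [-2.82, 2.82]. Speed limits (rad/s): [2.22, 2.22, 3.01, 3.01, 3.14, 3.14, 3.14].

### API

Orientations are given as [roll, pitch, yaw] about the fixed x, y, z axes, in that order (R = Rz(yaw) Ry(pitch) Rx(roll)).
In Python, from workcell import ctrl, optics gives the robot as it stands. The module is installed in compiled form; this text tells all that it offers.
- The arm moves only by the tool servo_tool, never from a script. Its argument "steps" is a list that holds one entry, the list of rows, each a list of 7 numbers: the shift along the tool's x, y, z in m, then the turn, a rotation vector about the tool's x, y, z in rad, then the closure, from 0 (fully open) to 1 (shut). In form: [[[tx, ty, tz, ax, ay, az, jaw], ...]]. A call has 1 to 5 rows; each row is the pose to reach, as a shift and turn from the pose commanded when the call began, along the tool's axes at that moment; what a row does not reach only later rows make up. A row lasts 1/12 s, in which the tool goes at most 41.7 mm and 7.16 degrees, less where a joint would pass 70% of its speed; a pose out of reach is approached as far as the arm can. A call with a gripper value outside its range is refused whole. The fingers move at their own pace and stop on an object; "squeeze" is the grip in N (left out, the last holds). Time passes only in rows, so rows that repeat a pose let the fingers close. It gives the time, the measured TCP pose, the force, the opening and the grip force at its end, in the units of the state.
- ctrl.state(): the state, without advancing time (a new reading comes with each control period).
- optics.read_camera(name): name is "scene" or "side" or "wrist"; returns a dict with "pixels" (384x512x3 uint8, red, green, blue), "fx", "fy", "cx", "cy" (pixels), "rvec" (rotation vector, rad) and "tvec" (3), from world to camera coordinates, as OpenCV has them. Camera axes: x right, y down, z forward; pixel columns grow to the right and rows downward; lengths in m; the calibration is good to about 2 mm. A picture is of the moment at which its call begins. There is no depth.
- ctrl.job_done(): hands the job in; it is judged then, once.
The state is a dict: "t": time; "joint_pos": joint angles; "joint_velocities": joint speeds; "joint_torque": joint torques, N m; "tcp_pos": TCP position; "ee_rot": TCP orientation; "ft_force": force on the tool from outside, world axes, zero at the start; "wrist_torque": the same for the moment, N m; "grip_width": finger opening in m; "gripper_force": force on a finger pad.
Only numpy, scipy, OpenCV 4.12 (cv2) and the standard library are available. Lean on these libraries where they do the work, as an engineer would, in place of code of your own. Each camera call takes 0.05 s, during which the arm holds its last target. There are 200 camera calls.

### The job

Lay the loose access panel flat and square in the recess in the top of the instrument case, its tongue in the notch, still with its fastener as you found it. Then, with the panel seated, turn the wing of its quarter-turn fastener until the slot along the wing lines up with the two index marks on the panel, and only then press the panel straight down against its gasket until it is flush with the case, and finish while holding it pressed there, firmly but not with great force; leave the tape roll, film applicator and jar where they are.

Things in the scene. Friction and masses are not known exactly. Their poses are not given: they have to be found in the camera images.
- case: Grey instrument case fixed to the bench, 200 (x) x 160 (y) x 70 mm high; origin at the centre of its underside. In its top, centred, is a rectangular recess 123 (x) x 93 (y) mm, its edge bevelled 3.5 mm at 45 degrees, with a notch 34 mm wide for the panel's tongue in the middle of the +x side, reaching to x = 73 mm. A black sprung gasket lies round the recess floor.
- pocket (a point): Centre of the recess at the height of the unpressed gasket, 61 mm above the case's underside and 9 mm below its top; axes as the case's. The panel's origin comes here when it is seated and not yet pressed.
- slot (a point): Middle of the slot (34 along x, 12 mm along y) in the boss in the middle of the recess, 62 mm above the case's underside; axes as the case's. The cross bar under the panel's fastener enters it only when the fastener is lined up.
- panel: Loose aluminium panel, 120 (x) x 90 (y) x 14 mm, 0.2 to 0.27 kg, hollow below; a tongue 28 mm wide sticks out 10 mm from the middle of its +x edge. Origin: centre of its underside (rim of the folded edges). Two dark index marks lie on top along its x axis. It goes in the recess with its x along the case's x, 1.5 mm play a side, then stands 5 mm proud; pressed home it is flush. Lift it by the wing.
- fastener (a joint): Turn of the fastener in the middle of the panel, rad, counter-clockwise from above. 0: slot lined up with the index marks (panel's x). Starts at 0.75 to 1.4; stops at -0.4 and 1.75, none at 0. Friction of about 0.05 Nm holds it while the panel is carried. Beyond about 0.3 its cross bar below (28 x 5 mm) lands on the boss in the recess and the panel goes down only about 1 mm.
- wing (a point): Point on the fastener's axis at the height to grip, 38 mm above the panel's underside. The black wing is 36 long (along this point's x) x 10 thick (its y) mm, upright, from 18 to 48 mm above the panel's underside; a bright line marks the slot along its top.
- gasket (a joint): How far the gasket is pressed, m: 0 free (the panel's weight alone does not move it), 0.005 fully down with the panel flush. Spring-loaded: 4 N at the start of travel, 10 N at the end, so about 8 N of push beside the panel's weight brings it home; beyond that it is rigid.
- film_applicator: Bystander: small grey metal film applicator, 34 x 103 x 26 mm, origin under its centre. Leave it alone.
- tape_b: Bystander: beige tape roll lying flat, 92 mm across, 18 mm high, origin under its centre. Leave it alone.
- jar_dark: Bystander: dark grey lidded jar, 79 mm across, 102 mm high, origin under its centre. Leave it alone.
Not all that is in view belongs to the job. Leave any orange look-alike of the panel alone.

How it is judged:
By the outcome, as a careful person would: the job done as asked, in the order asked, and still so for the second after the job is handed in, while the arm keeps its last pose, push and grip.
It also fails if it takes over 42 s, if anything falls off the work surface, if the arm or the gripper's body presses on something with over 40 N, if the wrist force passes 120 N, or if a joint passes its speed limit or range.

## Working session

There is one attempt and no reset: what is moved stays moved. The work goes in short steps, Python scripts to look and compute and a tool call to move; the robot and the scene stay as the last step left them, time stands still between calls to the robot, and variables do not carry over. Pictures are saved under pics/ and viewed, at most 12 in all, crops included, and the job is handed in when it is done.

Besides the shell and the picture viewer there is one more tool, called after ">>>" as a command line: name --argument value ..., lists and objects as JSON in quotes. servo_tool: Moves the arm, as the interface text tells. Its arguments: {"type":"object","properties":{"steps":{"type":"array"},"squeeze":{"type":"number"}},"required":["steps"]}

```bash
mkdir -p pics; cat > h.py <<'E'
import numpy as np, cv2
from workcell import ctrl, optics
from scipy.spatial.transform import Rotation as R
def cam(n):
    d=optics.read_camera(n); d['R']=cv2.Rodrigues(np.array(d['rvec'],float))[0]; d['t']=np.array(d['tvec'],float).ravel(); return d
def ray(d,p):
    v=d['R'].T@np.array([(p[0]-d['cx'])/d['fx'],(p[1]-d['cy'])/d['fy'],1.]); return -d['R'].T@d['t'],v
def onz(d,p,z):
    o,v=ray(d,p); return o+v*(z-o[2])/v[2]
def proj(d,P):
    c=d['R']@np.array(P,float)+d['t']; return np.array([d['fx']*c[0]/c[2]+d['cx'],d['fy']*c[1]/c[2]+d['cy']])
def tri(d1,p1,d2,p2):
    o1,v1=ray(d1,p1);o2,v2=ray(d2,p2)
    s=np.linalg.lstsq(np.c_[v1,-v2],o2-o1,rcond=None)[0]
    a,b=o1+s[0]*v1,o2+s[1]*v2; return (a+b)/2,np.linalg.norm(a-b)
def save(d,n): cv2.imwrite('pics/'+n,d['pixels'][:,:,::-1])
E
python3 - <<'E'
from h import *
ims=[cam(n) for n in('scene','side')]
cv2.imwrite('pics/a.png',cv2.resize(ims[0]['pixels'][:,:,::-1],(800,600),interpolation=cv2.INTER_CUBIC))
cv2.imwrite('pics/b.png',cv2.resize(ims[1]['pixels'][:,:,::-1],(800,600),interpolation=cv2.INTER_CUBIC))
for d in ims: print(-d['R'].T@d['t'])
s=ctrl.state();print(s['t'],s['tcp_pos'],s['ee_rot'])
E
```

```text
[ 0.12069937 -0.92405369  1.00337529]
[ 0.07990708 -1.3966035   1.21181279]
0.1 [0.17197375 0.65230408 0.23052888] [-3.14008814e+00  9.84979460e-05  2.88383607e+00]
```

View pics/a.png

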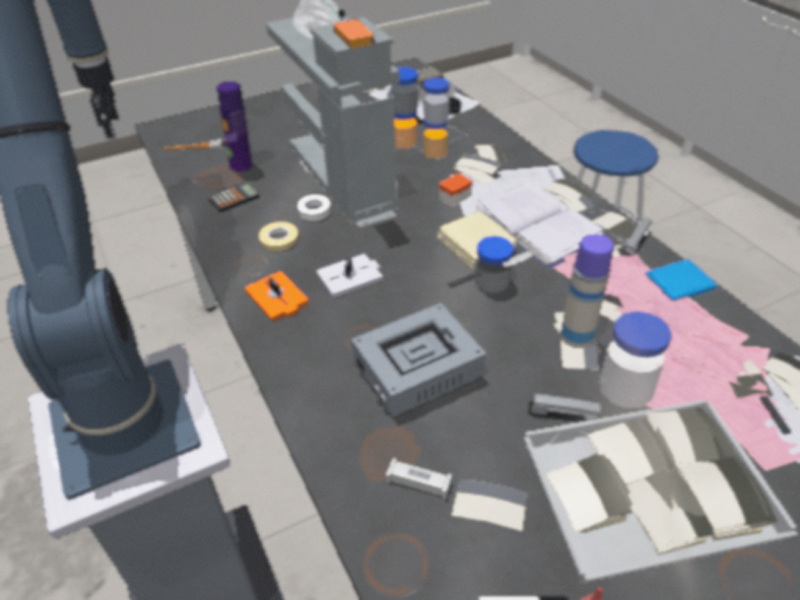

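View pics/b.png

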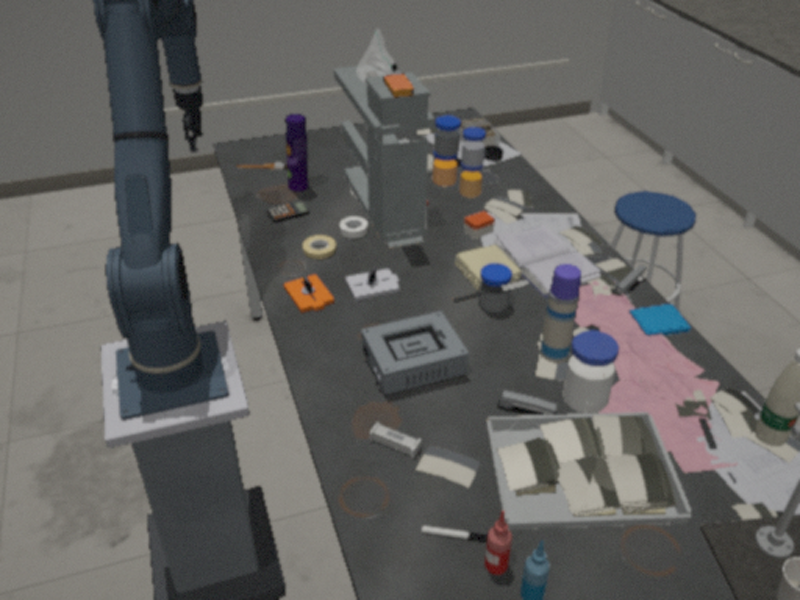

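The scene view shows the white panel, wing at about (350,267) and tongue at about (378,268), next to the orange decoy at (276,293). The case is at about (418,355), with its notch on the right side near (447,333). The side view shows the wing at about (372,278) and the case at (414,350).

```bash
python3 - <<'E'
from h import *
A=cam('scene');B=cam('side');k=.64
for n,p,q in [('wing',(350,263),(372,274)),('caseL',(353,352),(363,333)),('caseBack',(440,307),(442,315)),('caseR',(484,350),(467,348)),('caseF',(388,397),(381,375))]:
    P,e=tri(A,np.array(p)*k,B,np.array(q)*k); print(n,P.round(3),e.round(4), onz(A,np.array(p)*k,.048 if n=='wing' else .07).round(3),onz(B,np.array(q)*k,.048 if n=='wing' else .07).round(3))
for n,p in [('bl',(318,273)),('tl',(360,257)),('tongue',(381,267))]: print(n,onz(A,np.array(p)*k,.014).round(3))
W=cam('wrist');save(W,'w0.png');s=ctrl.state()
T=R.from_euler('xyz',s['ee_rot']).as_matrix()
C=-W['R'].T@W['t'];print('cam in tool',T.T@(C-s['tcp_pos']),T.round(3),(W['R']@T).round(3),W['fx'])
E
```

```text
wing [0.545 0.191 0.028] 0.0072 [0.54  0.171 0.048] [0.533 0.161 0.048]
caseL [ 0.422 -0.123  0.101] 0.0108 [ 0.427 -0.097  0.07 ] [ 0.438 -0.084  0.07 ]
caseBack [ 0.656 -0.027  0.025] 0.0005 [ 0.631 -0.068  0.07 ] [ 0.633 -0.079  0.07 ]
caseR [ 0.64  -0.216  0.079] 0.0 [ 0.645 -0.21   0.07 ] [ 0.644 -0.207  0.07 ]
caseF [ 0.441 -0.211  0.051] 0.0018 [ 0.436 -0.225  0.07 ] [ 0.435 -0.23   0.07 ]
bl [0.477 0.213 0.014]
tl [0.584 0.219 0.014]
tongue [0.611 0.163 0.014]
cam in tool [ 7.86638488e-02 -1.26658104e-04 -1.42144675e-01] [[-0.967  0.255 -0.   ]
 [ 0.255  0.967 -0.001]
 [-0.    -0.001 -1.   ]] [[ 0.     1.     0.   ]
 [-0.952  0.    -0.305]
 [-0.305 -0.     0.952]] 312.3014082605757
```

```bash
cat >> h.py <<'E'
def plan(x,y,z,yaw,via=None):
    """shift in tool axes and rotation about tool z to reach the pose (tool straight down)"""
    s=ctrl.state(); T=R.from_euler('xyz',s['ee_rot']); p=np.array(s['tcp_pos'])
    G=R.from_euler('xyz',[np.pi,0,yaw])
    print('t',round(s['t'],2),'shift',T.inv().apply(np.array([x,y,z])-p).round(4),'rot',(T.inv()*G).as_rotvec().round(4))
E
python3 - <<'E'
from h import *
A=cam('scene');k=.64
for n,p in [('shelf foot left',(320,185)),('foot front',(365,222)),('purple',(240,168)),('calc',(212,205))]: print(n,onz(A,np.array(p)*k,0).round(3))
for z in(.3,.4,.5): print(z,[onz(A,np.array(p)*k,z).round(3) for p in[(268,25),(340,85)]])
print(onz(A,np.array((285,88))*k,.2),onz(A,np.array((285,88))*k,.15))
plan(.54,.17,.23,1.0)
E
```

```text
shelf foot left [0.626 0.566 0.   ]
foot front [0.66  0.355 0.   ]
purple [0.464 0.755 0.   ]
calc [0.344 0.616 0.   ]
0.3 [array([0.656, 0.932, 0.3  ]), array([0.679, 0.491, 0.3  ])]
0.4 [array([0.58 , 0.668, 0.4  ]), array([0.599, 0.29 , 0.4  ])]
0.5 [array([0.504, 0.404, 0.5  ]), array([0.52 , 0.088, 0.5  ])]
[0.62347963 0.74878712 0.2       ] [0.65477137 0.85290041 0.15      ]
t 0.3 shift [-0.4788 -0.3728  0.0012] rot [-3.0000e-04  5.0000e-04  1.8838e+00]
```

>>> servo_tool --steps '[[[-0.032,-0.025,0,0,0,0.124,0],[-0.064,-0.05,0,0,0,0.248,0],[-0.096,-0.074,0,0,0,0.372,0],[-0.128,-0.1,0,0,0,0.496,0],[-0.16,-0.124,0,0,0,0.62,0]]]'

```text
t: 0.72
tcp_pos: [0.296, 0.4901, 0.2314]
ee_rot: [3.141, -0.0, 2.258]
ft_force: [0.7, 0.8, -0.4]
grip_width: 0.0855
gripper_force: 0.0
```

>>> servo_tool --steps '[[[-0.04,-0.002,0,0,0,0.124,0],[-0.08,-0.004,0,0,0,0.248,0],[-0.12,-0.006,0,0,0,0.372,0],[-0.16,-0.008,0,0,0,0.496,0],[-0.202,-0.009,0,0,0,0.62,0]]]'

```text
t: 1.13
tcp_pos: [0.4176, 0.3297, 0.2316]
ee_rot: [3.141, -0.001, 1.638]
ft_force: [1.6, 1.6, 0.2]
grip_width: 0.0854
gripper_force: 0.0
```

>>> servo_tool --steps '[[[-0.034,0.022,0,0,0,0.124,0],[-0.068,0.044,0,0,0,0.248,0],[-0.102,0.066,0,0,0,0.372,0],[-0.136,0.088,0,0,0,0.496,0],[-0.17,0.11,0,0,0,0.62,0]]]'

```text
t: 1.55
tcp_pos: [0.5401, 0.168, 0.2316]
ee_rot: [3.141, -0.001, 1.018]
ft_force: [0.8, 0.9, 0.3]
grip_width: 0.0856
gripper_force: 0.0
```

```bash
python3 - <<'E'
from h import *
plan(.54,.17,.23,1.0)
W=cam('wrist');np.savez('w1.npz',**W)
cv2.imwrite('pics/w1.png',cv2.resize(W['pixels'][:,:,::-1],(768,576),interpolation=cv2.INTER_CUBIC));print(ctrl.state()['joint_pos'])
E
```

```text
t 1.55 shift [ 0.0016 -0.0011  0.0016] rot [ 0.0001 -0.0006  0.0181]
[-0.75612388  0.46933692  0.58803083  1.74331843 -0.29372927  1.01486161
 -0.63285339]
```

View pics/w1.png

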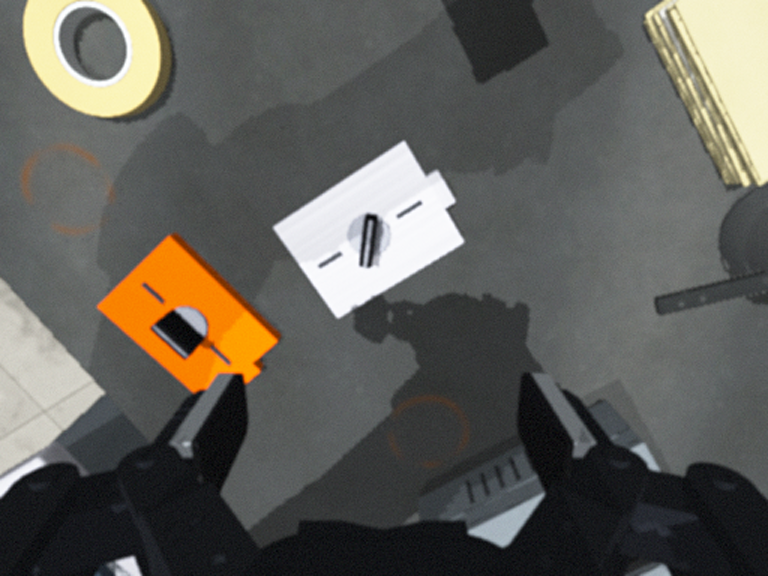

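The wrist view shows the white panel with its wing at about (370,240) and index marks at (330,260) and (409,209). The tongue is upper right at (443,190). The decoy is at (185,325).

```bash
cat > m.py <<'E'
from h import *
def panel(W,guess,zb=0.0,dbg=None):
    """panel: white blob nearest guess; returns marks, wing blob centre/dir in pixels"""
    px=W['pixels'].astype(int); g=px.min(2); 
    m=((g>165)&(px.max(2)-g<30)).astype(np.uint8)
    n,l,st,c=cv2.connectedComponentsWithStats(m)
    i=1+int(np.argmin([np.hypot(*(c[j]-guess))+(1e4 if st[j,4]<800 else 0) for j in range(1,n)]))
    b=(l==i).astype(np.uint8); cs,_=cv2.findContours(b,0,1); c0=max(cs,key=cv2.contourArea)
    f=np.zeros_like(b); cv2.drawContours(f,[c0],-1,1,-1)
    f=cv2.erode(f,np.ones((3,3)))
    dk=((g<110)&(f>0)).astype(np.uint8)
    n,l,st,c=cv2.connectedComponentsWithStats(dk)
    out=[(st[j,4],c[j],cv2.minAreaRect(np.argwhere(l==j)[:,::-1].astype(np.float32))) for j in range(1,n) if st[j,4]>12]
    return c0,sorted(out,key=lambda o:-o[0])
E
python3 - <<'E'
from m import *
W=dict(np.load('w1.npz'))
c0,o=panel(W,np.array([250,160]))
print(cv2.contourArea(c0))
for a in o: print(a)
ap=cv2.approxPolyDP(c0,3,True)[:,0];print(ap.tolist())
for p in ap: print(onz(W,p,.014).round(4))
for p in [(330,260),(409,209)]: print('mark',onz(W,np.array(p)/1.5,.014).round(4))
for p in [(374,216),(366,264)]: print('wingtop',onz(W,np.array(p)/1.5,.048).round(4))
E
```

```text
7958.0
(np.int32(267), array([246.7340824 , 158.03745318]), ((246.75741577148438, 159.9257354736328), (11.641935348510742, 34.32878494262695), 5.710593223571777))
(np.int32(17), array([272.88235294, 138.94117647]), ((272.54412841796875, 139.0735321044922), (1.02899169921875, 15.263373374938965), 59.03623962402344))
(np.int32(17), array([219.82352941, 172.76470588]), ((219.50001525878906, 173.00001525878906), (0.9539980888366699, 15.263969421386719), 57.9946174621582))
[[269, 94], [182, 151], [224, 211], [308, 161], [296, 139], [302, 131], [291, 114], [282, 116]]
[0.5923 0.2235 0.014 ]
[0.4738 0.2223 0.014 ]
[0.4742 0.1342 0.014 ]
[0.5927 0.135  0.014 ]
[0.5934 0.1648 0.014 ]
[0.6037 0.1692 0.014 ]
[0.6023 0.1922 0.014 ]
[0.5926 0.1956 0.014 ]
mark [0.4965 0.1768 0.014 ]
mark [0.5704 0.1786 0.014 ]
wingtop [0.5481 0.1925 0.048 ]
wingtop [0.5249 0.1661 0.048 ]
```

```bash
python3 - <<'E'
from m import *
plan(.535,.179,.13,.85)
E
```

```text
t 1.6 shift [ 0.0112 -0.0193  0.1021] rot [0.0064 0.0004 0.1503]
```

>>> servo_tool --steps '[[[0.003,-0.005,0.025,0,0,0.04,0],[0.006,-0.01,0.052,0,0,0.08,0],[0.009,-0.015,0.08,0,0,0.12,0],[0.011,-0.018,0.1,0,0,0.16,0],[0.011,-0.018,0.1,0,0,0.16,0]]]'

```text
t: 2.02
tcp_pos: [0.5268, 0.189, 0.1276]
ee_rot: [-3.138, 0.005, 0.864]
ft_force: [-0.9, 0.0, 0.4]
grip_width: 0.0856
gripper_force: 0.0
```

```bash
python3 - <<'E'
from m import *
plan(.535,.179,.13,.85)
W=cam('wrist');np.savez('w2.npz',**W)
cv2.imwrite('pics/w2.png',cv2.resize(W['pixels'][:,:,::-1],(768,576),interpolation=cv2.INTER_CUBIC))
A=dict(np.load('w1.npz'))
c0,o=panel(W,proj(W,[.534,.179,.014]))
print(cv2.contourArea(c0))
for a in o: print(a)
for p in o[1:3]: print('mark',onz(W,p[1],.014))
for p in [(272.88,138.94),(219.82,172.76)]:
  for q in o[1:3]: print(tri(A,p,W,q[1]))
print([proj(W,p) *1.5 for p in [(.5481,.1925,.048),(.5249,.1661,.048)]])
E
```

```text
t 2.02 shift [-0.0023  0.0127 -0.0024] rot [-0.0032  0.0054  0.0136]
14104.0
(np.int32(564), array([271.65780142, 196.06560284]), ((272.5, 198.0), (52.0, 15.0), 90.0))
(np.int32(93), array([237.24731183, 216.67741935]), ((237.45901489257812, 216.4508056640625), (4.353254318237305, 22.918601989746094), 50.19443130493164))
(np.int32(62), array([303.22580645, 162.14516129]), ((303.1881103515625, 162.11880493164062), (2.5329506397247314, 24.203754425048828), 50.710594177246094))
mark [0.49576264 0.17760071 0.014     ]
mark [0.57033754 0.17873557 0.014     ]
(array([0.57147394, 0.2258973 , 0.23474127]), np.float64(0.027696014813423916))
(array([0.57059461, 0.17898377, 0.01491955]), np.float64(0.00045956919003344623))
(array([0.49706484, 0.17817263, 0.01693402]), np.float64(0.0008645920295833777))
(array([0.56951301, 0.23638618, 0.284805  ]), np.float64(0.03636591662185505))
[array([411.74459187, 266.57872634]), array([409.4461468 , 332.48963063])]
```

View pics/w2.png

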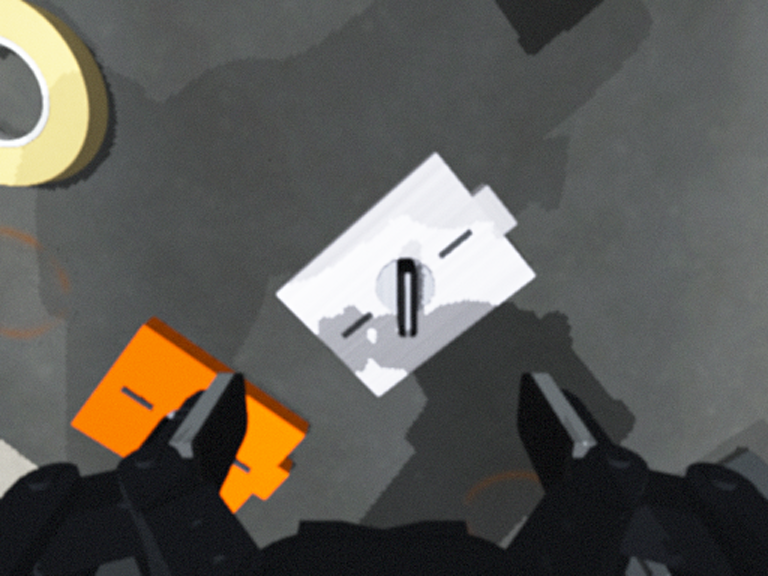

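```bash
python3 - <<'E'
from m import *
A=dict(np.load('w1.npz'));W=dict(np.load('w2.npz'))
print(onz(A,np.array((178,332))/1.5,.048),onz(A,np.array((280,340))/1.5,.014))
print('wing',onz(W,np.array((407,302))/1.5,.048),[onz(W,np.array(p)/1.5,.048) for p in((408,272),(406,335))])
plan(.5335,.1785,.019,.855)
E
```

```text
[0.37592576 0.19570224 0.048     ] [0.42264791 0.14115732 0.014     ]
wing [0.53455754 0.17976169 0.048     ] [array([0.54493972, 0.19155497, 0.048     ]), array([0.52265698, 0.16616579, 0.048     ])]
t 2.07 shift [-0.0038  0.0107  0.1108] rot [-0.0016  0.0035  0.0103]
```

>>> servo_tool --steps '[[[-0.003,0.011,0.03,0,0,0.012,0.5],[-0.003,0.011,0.065,0,0,0.012,0.5],[-0.003,0.011,0.095,0,0,0.012,0.5],[-0.003,0.011,0.109,0,0,0.012,0.5],[-0.003,0.011,0.109,0,0,0.012,0.5]]]' --squeeze 40

```text
t: 2.48
tcp_pos: [0.5355, 0.1785, 0.021]
ee_rot: [-3.14, 0.002, 0.853]
ft_force: [0.2, 0.5, -0.4]
grip_width: 0.0426
gripper_force: 0.0
```

>>> servo_tool --steps '[[[0,0,0,0,0,0,0.8],[0,0,0,0,0,0,1],[0,0,0,0,0,0,1],[0,0,0,0,0,0,1],[0,0,0,0,0,0,1]]]'

```text
t: 2.9
tcp_pos: [0.5373, 0.1792, 0.0244]
ee_rot: [3.14, -0.003, 0.852]
ft_force: [-0.7, -0.1, 6.0]
grip_width: 0.009
gripper_force: 43.4
```

>>> servo_tool --steps '[[[0,0,0,0,0,0,1],[0,0,0,0,0,0,1],[0,0,0,0,0,0,1]]]'

```text
t: 3.15
tcp_pos: [0.5373, 0.1792, 0.0244]
ee_rot: [3.14, -0.003, 0.852]
ft_force: [0.1, -0.7, 6.0]
grip_width: 0.0092
gripper_force: 43.4
```

>>> servo_tool --steps '[[[0,0,-0.02,0,0,0,1],[0,0,-0.05,0,0,0,1],[0,0,-0.09,0,0,0,1],[0,0,-0.12,0,0,0,1],[0,0,-0.13,0,0,0,1]]]'

```text
t: 3.57
tcp_pos: [0.5382, 0.179, 0.158]
ee_rot: [3.138, -0.007, 0.852]
ft_force: [0.3, -0.2, -2.6]
grip_width: 0.0091
gripper_force: 42.3
```

```bash
python3 - <<'E'
from m import *
s=ctrl.state();print(s['tcp_pos'],s['ee_rot'],s['ft_force'],s['grip_width'])
W=cam('wrist');np.savez('w3.npz',**W)
S=cam('scene')
c=proj(S,[.53,.0,.05]).astype(int)
a=cv2.resize(W['pixels'],(512,384));b=cv2.resize(S['pixels'][c[1]-90:c[1]+90,c[0]-60:c[0]+60],(256,384),interpolation=cv2.INTER_CUBIC)
cv2.imwrite('pics/w3.png',np.hstack([a,b])[:,:,::-1])
plan(.535,-.15,.2,.852)
E
```

```text
[0.53824317 0.17903658 0.15797477] [ 3.13815175 -0.00675298  0.85161202] [ 0.26525585 -0.24748102 -2.63917042] 0.009096466612003775
t 3.67 shift [-0.2493  0.2152 -0.0457] rot [ 0.0019 -0.0051  0.0004]
```

View pics/w3.png

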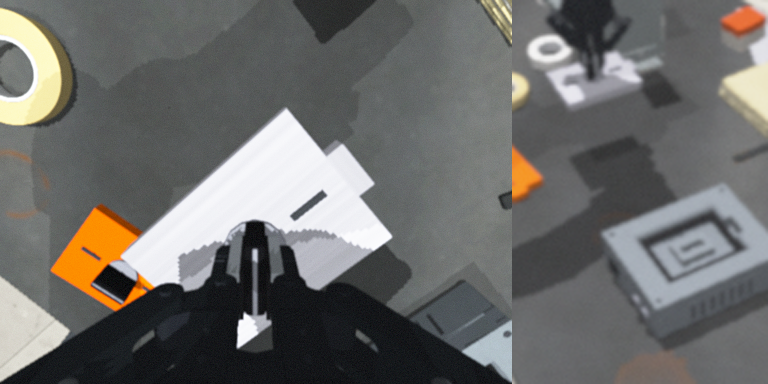

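The panel hangs level in the gripper. Its top corner is at about (286,108), right corner (391,240), and tongue (350,170); the visible index mark is at (310,205). The case is clear. Next I'll carry it past the case to a spot where the wrist camera sees the recess.

>>> servo_tool --steps '[[[-0.02,0.0105,-0.01,0,0,0,1],[-0.052,0.0275,-0.02,0,0,0,1],[-0.086,0.0452,-0.03,0,0,0,1],[-0.121,0.0636,-0.035,0,0,0,1],[-0.156,0.082,-0.04,0,0,0,1]]]'

```text
t: 4.08
tcp_pos: [0.4935, 0.0064, 0.1914]
ee_rot: [-3.141, 0.001, 0.853]
ft_force: [1.1, -0.7, -1.7]
grip_width: 0.0087
gripper_force: 42.2
```

>>> servo_tool --steps '[[[-0.035,0.0184,0,0,0,0,1],[-0.07,0.0368,0,0,0,0,1],[-0.105,0.0552,0,0,0,0,1],[-0.14,0.0736,0,0,0,0,1],[-0.175,0.092,0,0,0,0,1]]]'

```text
t: 4.5
tcp_pos: [0.4474, -0.1858, 0.1911]
ee_rot: [-3.14, 0.001, 0.853]
ft_force: [0.7, 0.3, -1.9]
grip_width: 0.0091
gripper_force: 42.2
```

>>> servo_tool --steps '[[[-0.033,0.0174,0,0,0,0,1],[-0.06,0.0316,0,0,0,0,1],[-0.078,0.041,0,0,0,0,1],[-0.078,0.041,0,0,0,0,1]]]'

```text
t: 4.83
tcp_pos: [0.4259, -0.2748, 0.1914]
ee_rot: [3.142, 0.003, 0.846]
ft_force: [-0.3, -0.8, -1.9]
grip_width: 0.0095
gripper_force: 42.2
```

```bash
python3 - <<'E'
from m import *
s=ctrl.state();print(s['tcp_pos'],s['ee_rot'],s['ft_force'],s['grip_width'])
W=cam('wrist');np.savez('w4.npz',**W)
cv2.imwrite('pics/w4.png',cv2.resize(W['pixels'][:,:,::-1],(768,576),interpolation=cv2.INTER_CUBIC))
E
```

```text
[ 0.42586937 -0.27482755  0.19139936] [3.14153391e+00 2.60872277e-03 8.45856029e-01] [-0.33559079 -0.77473486 -1.94010971] 0.009456430392209834
```

View pics/w4.png

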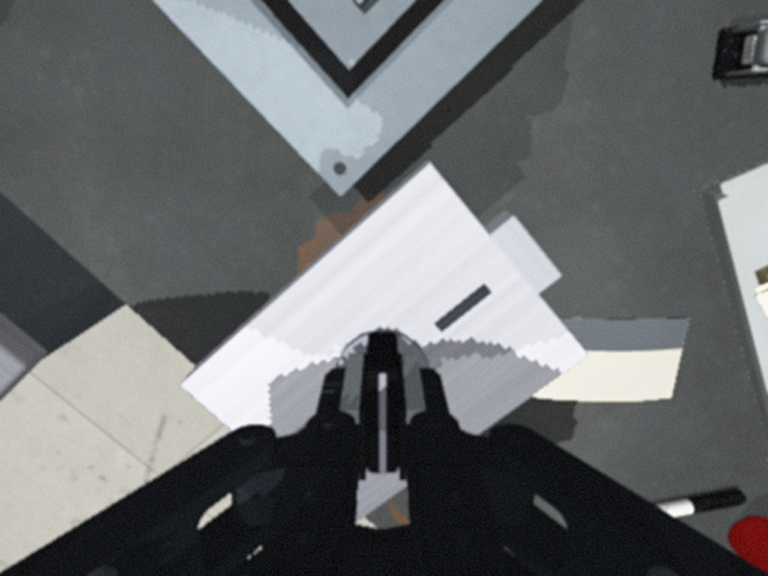

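The wrist view shows the case's near corner (−x,−y) at about (341,195), with its edges running to (155,0) and (580,0). The dark near corner of the recess is at (349,97). The panel is held level, tongue at (527,250). I'll fit the case edges here and then take a second view further forward.

```bash
cat >> m.py <<'E'
def edge(W,p,q,half=6,n=60,sign=0):
    """refine a straight edge near p-q (pixels): strongest gradient on each normal, robust line; returns point,dir"""
    g=cv2.GaussianBlur(cv2.cvtColor(W['pixels'],cv2.COLOR_RGB2GRAY).astype(np.float32),(0,0),.8)
    p,q=np.array(p,float),np.array(q,float); d=(q-p)/np.linalg.norm(q-p); nn=np.array([-d[1],d[0]])
    o=np.arange(-half,half+.01,.25); c=p+np.linspace(.03,.97,n)[:,None]*(q-p)
    P=(c[:,None]+o[None,:,None]*nn).astype(np.float32)
    v=cv2.remap(g,P[...,0],P[...,1],cv2.INTER_LINEAR); gr=np.gradient(v,axis=1)
    gr=np.abs(gr) if sign==0 else gr*sign
    k=gr[:,2:-2].argmax(1)+2; pts=c+o[k][:,None]*nn; off=o[k]
    L=cv2.fitLine(pts.astype(np.float32),cv2.DIST_HUBER,0,.01,.01).ravel()
    res=np.abs((pts-L[2:])@np.array([-L[1],L[0]]))
    ok=res<1.2; L=cv2.fitLine(pts[ok].astype(np.float32),cv2.DIST_L2,0,.01,.01).ravel()
    return L[2:],L[:2],ok.mean()
def wline(W,e,z):
    a,b=onz(W,e[0]-40*e[1],z),onz(W,e[0]+40*e[1],z); u=(b-a)[:2]; return a[:2],u/np.linalg.norm(u)
def cross(l,m):
    s=np.linalg.solve(np.c_[l[1],-m[1]],m[0]-l[0]); return l[0]+s[0]*l[1]
def deg(l): return (np.degrees(np.arctan2(l[1][1],l[1][0]))+45)%90-45
E
python3 - <<'E'
from m import *
W=dict(np.load('w4.npz'));k=1/1.5
a=lambda x,y:np.array((x,y))*k
L=edge(W,a(165,10),a(325,178));Rr=edge(W,a(356,183),a(560,17))
l,r=wline(W,L,.07),wline(W,Rr,.07)
C=cross(l,r);print('case',L[2],Rr[2],deg(l),deg(r),C)
th=np.radians((deg(l)+deg(r))/2);c,s=np.cos(th),np.sin(th)
print('centre guess',C+np.array([c*.1-s*.08,s*.1+c*.08]))
# panel in hand
zt=.1914-.0244+.014
E1=edge(W,a(195,378),a(425,168));E2=edge(W,a(437,170),a(487,228));E3=edge(W,a(548,305),a(580,345))
l1,l2,l3=[wline(W,e,zt) for e in(E1,E2,E3)]
K=cross(l1,l2);print('panel',E1[2],E2[2],E3[2],deg(l1),deg(l2),deg(l3),K)
th=np.radians(deg(l1));c,s=np.cos(th),np.sin(th)
print('pc from corner',K-np.array([c*.06-s*.045,s*.06+c*.045]),'end',cross(l1,l3))
m=[onz(W,a(*p),zt)[:2] for p in((439,327),(488,288))];print('mark',m)
E
```

```text
case 1.0 0.23333333333333334 1.6294952717517504 -6.972200855522765 [ 0.4380074  -0.21962194]
centre guess [ 0.54162729 -0.14436958]
panel 1.0 1.0 1.0 -0.1686181094366077 -0.1895759026374293 0.06824123681114713 [ 0.48327136 -0.23195316]
pc from corner [ 0.42313919 -0.27677639] end [ 0.48299828 -0.23195235]
mark [array([ 0.44972769, -0.27753392]), array([ 0.47146188, -0.27749135])]
```

>>> servo_tool --steps '[[[0.02,0.02,0,0,0,0,1],[0.045,0.045,0,0,0,0,1],[0.06,0.07,0,0,0,0,1],[0.06,0.08,0,0,0,0,1],[0.06,0.08,0,0,0,0,1]]]'

```text
t: 5.3
tcp_pos: [0.5305, -0.2764, 0.1905]
ee_rot: [-3.141, 0.0, 0.856]
ft_force: [-0.5, 1.1, -1.9]
grip_width: 0.0095
gripper_force: 42.2
```

```bash
python3 - <<'E'
from m import *
s=ctrl.state();print(s['tcp_pos'],s['ee_rot'],s['ft_force'],s['grip_width'])
W=cam('wrist');np.savez('w5.npz',**W)
cv2.imwrite('pics/w5.png',cv2.resize(W['pixels'][:,:,::-1],(768,576),interpolation=cv2.INTER_CUBIC))
E
```

```text
[ 0.53051659 -0.2764072   0.1904576 ] [-3.14053600e+00  3.83842298e-04  8.55634376e-01] [-0.47180679  1.07150143 -1.92798717] 0.009492588221180338
```

View pics/w5.png

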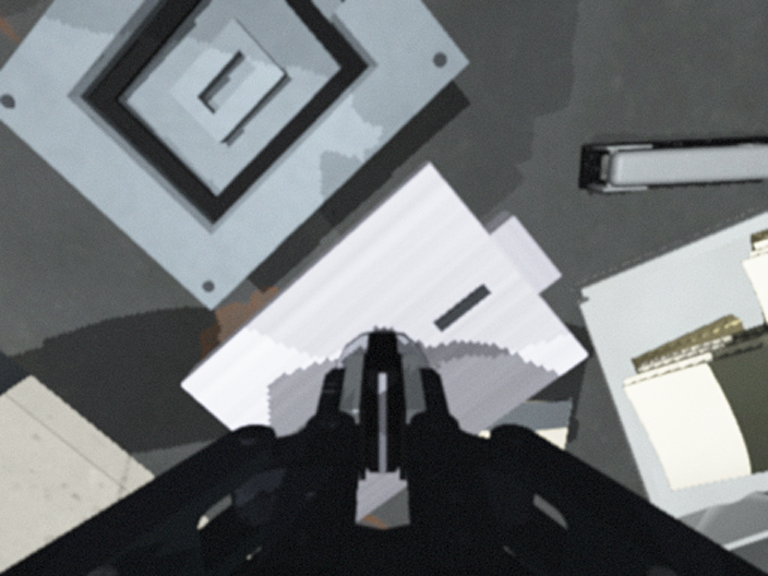

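The view now shows the case's near corner at about (210,308), the −x edge to (5,105), the −y edge to (468,62), and the recess with the black gasket (near inner corner at (215,222)). The slot is at (235,82). The panel and case are in one image, so I'll measure them relative to each other.

```bash
cat > rel.py <<'E'
from m import *
a=lambda x,y:np.array((x,y))/1.5
def panelpose(W,zt,segs):
    l1,l2,l3=[wline(W,edge(W,a(*p),a(*q)),zt) for p,q in segs]
    K=cross(l1,l2);th=np.radians((deg(l1)+deg(l2)+deg(l3))/3);c,s=np.cos(th),np.sin(th)
    return K-np.array([c*.06-s*.045,s*.06+c*.045]),th
E
python3 - <<'E'
from rel import *
W=dict(np.load('w5.npz'));V=dict(np.load('w4.npz'))
E1=edge(W,a(200,298),a(10,112));E2=edge(W,a(220,298),a(460,70),half=4)
G1=edge(W,a(205,212),a(90,104),half=4);G2=edge(W,a(226,214),a(360,72),half=4)
print([e[2] for e in (E1,E2,G1,G2)])
l1,l2=wline(W,E1,.07),wline(W,E2,.07)
C=cross(l1,l2);print('deg',deg(l1),deg(l2),'corner',C)
th=np.radians((deg(l1)+deg(l2))/2);c,s=np.cos(th),np.sin(th)
print('centre from corner',C+np.array([c*.1-s*.08,s*.1+c*.08]))
for z in(.07,.0665,.061,.056):
  g1,g2=wline(W,G1,z),wline(W,G2,z);K=cross(g1,g2)
  print(z,'gasket outer corner',K,deg(g1),deg(g2),'centre',K+np.array([c*.0615-s*.0465,s*.0615+c*.0465]))
print('far corner',onz(W,a(468,62),.07))
print('slot',[onz(W,a(*p),.062) for p in((202,105),(235,75),(285,75))])
# case height by two views of near corner
F1=edge(V,a(165,10),a(325,178));F2=edge(V,a(360,176),a(540,27),half=4)
pc=cross((F1[0],F1[1]),(F2[0],F2[1]));pw=cross((E1[0],E1[1]),(E2[0],E2[1]));print(F2[2],pc*1.5,pw*1.5,tri(V,pc,W,pw))
zt=.1905-.0244+.014
print('panel',panelpose(W,zt,[((195,378),(425,168)),((437,170),(487,228)),((548,305),(580,345))]))
E
```

```text
[np.float64(1.0), np.float64(1.0), np.float64(1.0), np.float64(1.0)]
deg 0.8129605504286559 1.6546157327899422 corner [ 0.43753168 -0.22493062]
centre from corner [ 0.53578594 -0.14279597]
0.07 gasket outer corner [ 0.47777892 -0.19022104] 1.8331703893951214 1.6201032432458717 centre [ 0.53826343 -0.14240761]
0.0665 gasket outer corner [ 0.4763991  -0.18985839] 1.8331703893951072 1.6201032432458504 centre [ 0.53688361 -0.14204495]
0.061 gasket outer corner [ 0.47423081 -0.1892885 ] 1.833170389395164 1.6201032432458575 centre [ 0.53471532 -0.14147507]
0.056 gasket outer corner [ 0.47225964 -0.18877043] 1.8331703893951357 1.6201032432458717 centre [ 0.53274415 -0.14095699]
far corner [ 0.63781079 -0.218882    0.07      ]
slot [array([ 0.51814845, -0.14148254,  0.062     ]), array([ 0.54242746, -0.14288643,  0.062     ]), array([ 0.56244821, -0.16027706,  0.062     ])]
0.26666666666666666 [334.20166 190.62204] [209.54166 311.09778] (array([ 0.43832105, -0.2226911 ,  0.07153046]), np.float64(0.004392369214063858))
panel (array([ 0.52800749, -0.27865777]), np.float64(0.012330223051839052))
```

```bash
python3 - <<'E'
from m import *
plan(.5375,-.1397,.107,.875)
E
```

```text
t 5.35 shift [ 0.1091 -0.0829  0.0837] rot [-0.0023  0.0008 -0.0212]
```

>>> servo_tool --steps '[[[0.025,-0.019,0,0,0,-0.01,1],[0.055,-0.042,0.01,0,0,-0.02,1],[0.085,-0.065,0.03,0,0,-0.02,1],[0.105,-0.079,0.05,0,0,-0.02,1],[0.109,-0.083,0.07,0,0,-0.02,1]]]'

```text
t: 5.77
tcp_pos: [0.5366, -0.1342, 0.1208]
ee_rot: [-3.138, -0.002, 0.878]
ft_force: [0.0, 1.4, -2.4]
grip_width: 0.0088
gripper_force: 42.2
```

>>> servo_tool --steps '[[[0,0,0.01,0,0,0,1],[0,0,0.014,0,0,0,1],[0,0,0.014,0,0,0,1]]]'

```text
t: 6.02
tcp_pos: [0.5363, -0.1423, 0.1079]
ee_rot: [-3.141, 0.001, 0.87]
ft_force: [-0.2, -0.4, -1.5]
grip_width: 0.0091
gripper_force: 42.2
```

```bash
python3 - <<'E'
from m import *
s=ctrl.state();print(s['tcp_pos'],s['ee_rot'],s['ft_force'],s['grip_width'])
W=cam('wrist');np.savez('w6.npz',**W)
cv2.imwrite('pics/w6.png',cv2.resize(W['pixels'][:,:,::-1],(768,576),interpolation=cv2.INTER_CUBIC))
plan(.5375,-.1397,.107,.875)
E
```

```text
[ 0.5362828  -0.142338    0.10790101] [-3.14069380e+00  1.38392437e-03  8.70175957e-01] [-0.17479014 -0.36164914 -1.52491368] 0.009094790836278796
t 6.07 shift [ 0.0028 -0.0016  0.0017] rot [ 0.0004  0.0008 -0.0054]
```

View pics/w6.png

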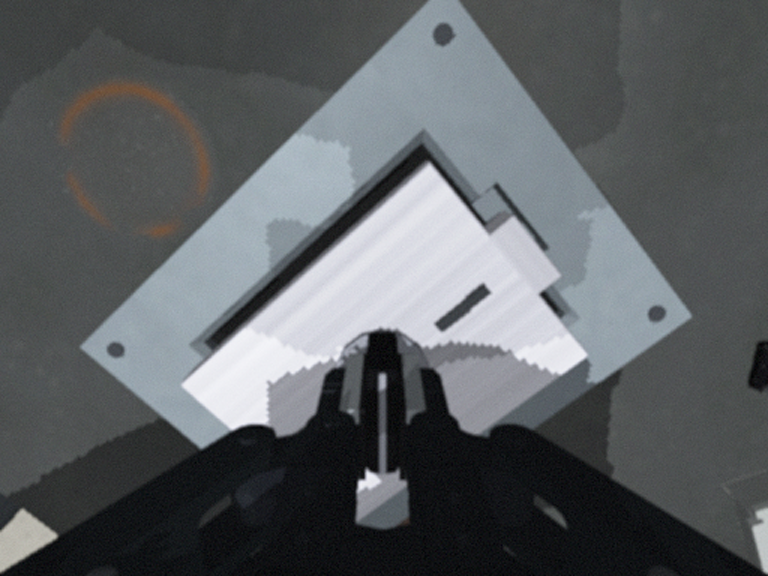

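The panel hovers over the recess: panel top corner at (428,163), recess +y lip from (200,345) to (425,135), notch at (495,190), and tongue at (527,250). The case's outer edges are (80,347)–(430,5) and (462,0)–(690,316).

```bash
cat > m6.py <<'E'
from rel import *
import sys
def meas(W,ztcp):
    Ey=edge(W,a(95,333),a(425,10),half=5);Ex=edge(W,a(470,12),a(682,305),half=5)
    ly,lx=wline(W,Ey,.07),wline(W,Ex,.07);C=cross(ly,lx)
    th=np.radians((deg(ly)+deg(lx))/2);c,s=np.cos(th),np.sin(th)
    cc=C-np.array([c*.1-s*.08,s*.1+c*.08])
    By=edge(W,a(215,330),a(415,143),half=3)
    print('in',Ey[2],Ex[2],'deg',deg(ly),deg(lx),'case',cc,th)
    P,pt=panelpose(W,ztcp-.0244+.014,[((195,378),(425,168)),((437,170),(487,228)),((548,305),(580,345))])
    d=P-cc;print('panel',P,pt,'err case axes',c*d[0]+s*d[1],-s*d[0]+c*d[1],'yaw',pt-th)
if __name__=='__main__':
    W=dict(np.load('w6.npz'));meas(W,.1079)
    for n,p,z in[('lip+y top',(330,228),.07)]: print(n)
E
python3 - <<'E'
from m6 import *
W=dict(np.load('w6.npz'));meas(W,.1079)
# holes-independent check: recess outer bevel edge lines (129 x 99 opening at .07)
B=edge(W,a(210,330),a(415,138),half=4);l=wline(W,B,.07);print('bevel',B[2],deg(l),B[0]*1.5,l[0])
for q in((424,130),(202,338),(497,184),(549,247),(577,316)): print(q,onz(W,a(*q),.07)[:2])
E
```

```text
in 1.0 1.0 deg 1.6040410481545067 1.6506978534520726 case [ 0.53598288 -0.14182275] 0.028402955062889285
panel [ 0.53328215 -0.14374067] 0.013145932659081528 err case axes -0.0027541045028768784 -0.0018404416157468478 yaw -0.015257022403807757
bevel 0.5 3.9909126791571268 [302.12216 246.92235] [ 0.51015108 -0.09578244]
(424, 130) [ 0.59914394 -0.09079931]
(202, 338) [ 0.47652314 -0.09551623]
(497, 184) [ 0.60814537 -0.12366071]
(549, 247) [ 0.60950158 -0.15659119]
(577, 316) [ 0.60200483 -0.18830694]
```

>>> servo_tool --steps '[[[0.002,0.0005,0,0,0,-0.01,1],[0.0032,0.0008,0,0,0,-0.015,1],[0.0032,0.0008,0,0,0,-0.015,1],[0.0032,0.0008,0,0,0,-0.015,1]]]'

```text
t: 6.4
tcp_pos: [0.5404, -0.1397, 0.1088]
ee_rot: [3.141, -0.001, 0.886]
ft_force: [0.4, -0.0, -1.5]
grip_width: 0.0091
gripper_force: 42.1
```

```bash
python3 - <<'E'
from m6 import *
s=ctrl.state();print(s['t'],s['tcp_pos'],s['ee_rot'],s['ft_force'])
W=cam('wrist');np.savez('w7.npz',**W);meas(W,s['tcp_pos'][2])
E
```

```text
6.4 [ 0.54040122 -0.1397196   0.10883146] [ 3.14075995e+00 -5.18269182e-04  8.86480530e-01] [ 0.4219131  -0.01122033 -1.54183299]
in 1.0 0.13333333333333333 deg 1.6659206608572816 1.6939943760632303 case [ 0.54011297 -0.14166201] 0.029320789990764887
panel [ 0.53741394 -0.14131915] 0.03194829021635579 err case axes -0.0026878145354022587 0.00042183916359016856 yaw 0.002627500225590905
```

>>> servo_tool --steps '[[[-0.0012,-0.0007,0.002,0,0,0,1],[-0.0012,-0.0007,0.007,0,0,0,1],[-0.0012,-0.0007,0.012,0,0,0,1],[-0.0012,-0.0007,0.017,0,0,0,1],[-0.0012,-0.0007,0.02,0,0,0,1]]]'

```text
t: 6.87
tcp_pos: [0.5384, -0.1397, 0.0873]
ee_rot: [-3.141, 0.001, 0.887]
ft_force: [-0.7, -1.0, -2.2]
grip_width: 0.009
gripper_force: 42.2
```

>>> servo_tool --steps '[[[0,0,0.001,0,0,0,1],[0,0,0.002,0,0,0,1],[0,0,0.002,0,0,0,1]]]'

```text
t: 7.12
tcp_pos: [0.5387, -0.1399, 0.0861]
ee_rot: [-3.141, 0.0, 0.887]
ft_force: [-0.1, -0.2, -1.7]
grip_width: 0.0091
gripper_force: 42.2
```

```bash
python3 - <<'E'
from m6 import *
s=ctrl.state();print(s['t'],s['tcp_pos'],s['ee_rot'],s['ft_force'],s['wrist_torque'])
W=cam('wrist');np.savez('w8.npz',**W);meas(W,s['tcp_pos'][2])
cv2.imwrite('pics/w8.png',cv2.resize(W['pixels'][:,:,::-1],(768,576),interpolation=cv2.INTER_CUBIC))
E
```

```text
7.1167 [ 0.53872353 -0.13989224  0.08608329] [-3.14139392e+00  2.45473492e-04  8.86735721e-01] [-0.1119657  -0.22571445 -1.73004163] [ 0.01173676 -0.00277586 -0.02249344]
in 1.0 0.6333333333333333 deg 1.649454822432162 2.7715953872973813 case [ 0.53387546 -0.14282671] 0.03858094127788319
panel [ 0.53602162 -0.14172217] 0.036861890403648595 err case axes 0.0021871719811563037 0.0010209308339740666 yaw -0.0017190508742345942
```

View pics/w8.png

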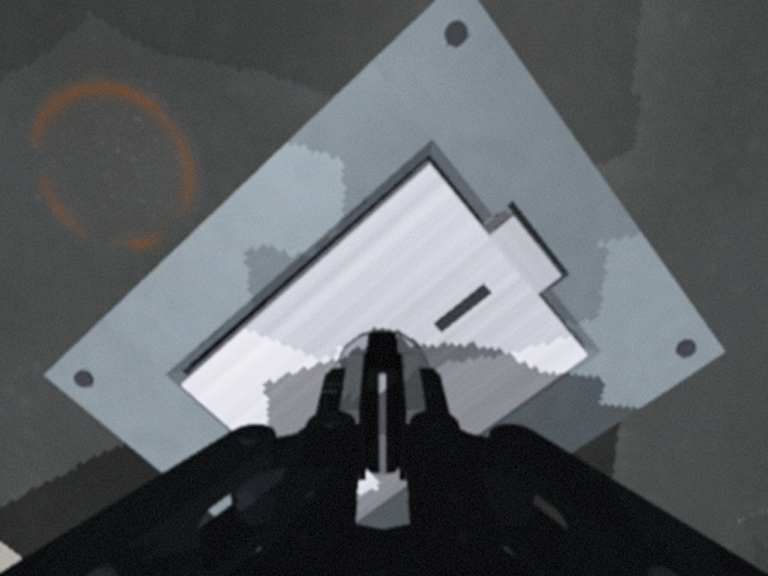

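The panel is inside the recess with even gaps: lip along the +y edge (180,375)–(430,160), tongue in the notch at (540,235). It isn't bearing yet, so I'll ease it down onto the gasket.

>>> servo_tool --steps '[[[0,0,0.0005,0,0,0,1],[0,0,0.001,0,0,0,1],[0,0,0.001,0,0,0,1]]]'

```text
t: 7.42
tcp_pos: [0.5389, -0.1399, 0.0855]
ee_rot: [3.141, -0.0, 0.887]
ft_force: [-0.5, -0.0, -1.6]
grip_width: 0.0092
gripper_force: 42.4
```

>>> servo_tool --steps '[[[0,0,0.0005,0,0,0,1],[0,0,0.001,0,0,0,1],[0,0,0.001,0,0,0,1]]]'

```text
t: 7.67
tcp_pos: [0.539, -0.1399, 0.0845]
ee_rot: [3.141, -0.0, 0.887]
ft_force: [-0.1, -0.2, 3.2]
grip_width: 0.0092
gripper_force: 42.9
```

>>> servo_tool --steps '[[[-0.0001,0.0004,-0.0003,0,0,0.12,1],[-0.0002,0.0007,-0.0003,0,0,0.24,1],[-0.0004,0.0011,-0.0003,0,0,0.36,1],[-0.0006,0.0014,-0.0003,0,0,0.48,1],[-0.0009,0.0017,-0.0003,0,0,0.6,1]]]'

```text
t: 8.08
tcp_pos: [0.5399, -0.1416, 0.0849]
ee_rot: [3.141, -0.001, 0.281]
ft_force: [-1.8, 0.1, 3.2]
grip_width: 0.0091
gripper_force: 42.9
```

>>> servo_tool --steps '[[[-0.0001,0.0004,0,0,0,0.12,1],[-0.0002,0.0007,0,0,0,0.24,1],[-0.0002,0.0007,0,0,0,0.24,1],[-0.0002,0.0007,0,0,0,0.24,1]]]'

```text
t: 8.42
tcp_pos: [0.54, -0.1422, 0.0846]
ee_rot: [3.141, -0.0, 0.051]
ft_force: [0.2, 0.6, 2.0]
grip_width: 0.0094
gripper_force: 42.9
```

```bash
python3 - <<'E'
from m6 import *
s=ctrl.state();print(s['t'],s['tcp_pos'],s['ee_rot'],s['ft_force'],s['wrist_torque'],s['joint_pos'])
W=cam('wrist');np.savez('w9.npz',**W)
cv2.imwrite('pics/w9.png',cv2.resize(W['pixels'][:,:,::-1],(768,576),interpolation=cv2.INTER_CUBIC))
E
```

```text
8.4167 [ 0.5399823  -0.14217078  0.08464833] [ 3.14113154e+00 -4.11556893e-04  5.07412778e-02] [0.22661749 0.59136902 1.97689621] [ 0.33162287 -0.23050946 -0.04886219] [-0.27830571  0.70680095  0.73946292  1.93439483 -0.68103743  0.76799569
 -0.66445148]
```

View pics/w9.png

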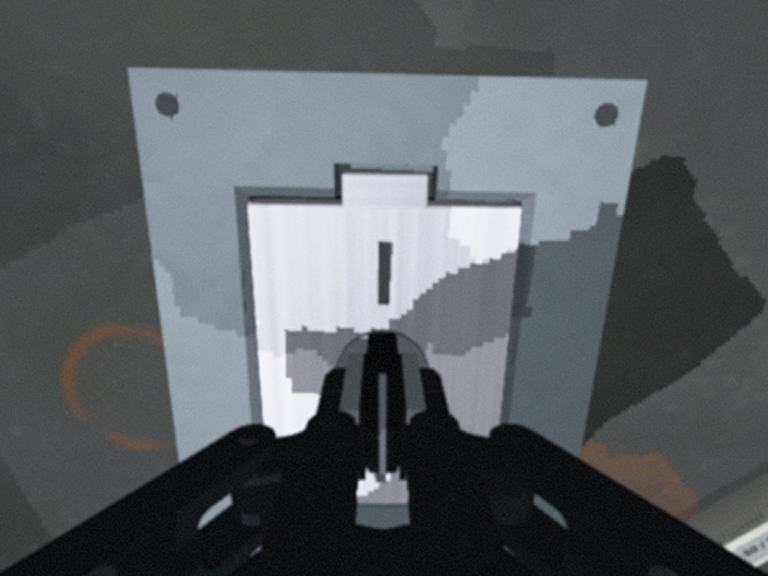

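The panel is seated with the tongue in the notch at (385,185). The wing slot, (382,373)–(382,475), is almost in line with the index mark at (385,242)–(384,304). I'll work out the remaining angle.

```bash
cat > m9.py <<'E'
from m6 import *
def meas9(W):
    g=cv2.cvtColor(W['pixels'],cv2.COLOR_RGB2GRAY).astype(float)
    zt=.0755
    def ridge(x,r0,r1,hw,dark,z):
        ys=np.arange(r0,r1); pts=[]
        for y in ys:
            w=g[y,x-hw:x+hw+1]; w=(w.max()-w if dark else w-w.min()); w=np.where(w>.5*w.max(),w,0)
            pts.append(((w*np.arange(x-hw,x+hw+1)).sum()/w.sum(),y))
        L=cv2.fitLine(np.array(pts,np.float32),cv2.DIST_HUBER,0,.01,.01).ravel()
        A,B=[onz(W,L[2:]+s*12*L[:2],z)[:2] for s in(-1,1)];v=B-A
        return (np.degrees(np.arctan2(v[1],v[0]))+90)%180-90,(A+B)/2
    print('mark',ridge(256,164,200,8,True,zt));print('slot',ridge(255,255,308,4,False,zt+.034))
    for n,p,q,z in[('front edge L',(255,203),(335,204),zt),('front edge R',(440,205),(515,206),zt),('case +x',(140,68),(635,80),.07),('left edge',(248,215),(255,330),zt),('right edge',(520,215),(512,300),zt),('case +y',(130,80),(170,400),.07)]:
        e=edge(W,a(*p),a(*q),half=4);l=wline(W,e,z);print(n,round(e[2],2),round(deg(l),2),l[0].round(4))
E
python3 - <<'E'
from m9 import *
meas9(dict(np.load('w9.npz')))
E
```

```text
mark (np.float64(1.1873497425094541), array([ 0.57500016, -0.14093594]))
slot (np.float64(2.9907752890924826), array([ 0.53855398, -0.14211954]))
front edge L 1.0 2.92 [ 0.5946 -0.092 ]
front edge R 1.0 1.18 [ 0.5974 -0.1506]
case +x 1.0 1.64 [ 0.6355 -0.1205]
left edge 1.0 2.08 [ 0.5917 -0.0958]
right edge 1.0 2.02 [ 0.56   -0.1854]
case +y 1.0 1.56 [ 0.5996 -0.0601]
```

>>> servo_tool --steps '[[[0,0,0,0,0,0.024,1],[0,0,0,0,0,0.024,1],[0,0,0,0,0,0.024,1]]]'

```text
t: 8.72
tcp_pos: [0.5398, -0.1423, 0.0848]
ee_rot: [-3.141, -0.001, 0.024]
ft_force: [0.8, 0.2, 2.4]
grip_width: 0.0092
gripper_force: 42.9
```

```bash
python3 - <<'E'
from m9 import *
s=ctrl.state();print(s['t'],s['tcp_pos'],s['ee_rot'],s['ft_force'])
W=cam('wrist');meas9(W)
E
```

```text
8.7167 [ 0.53983664 -0.14230904  0.08475347] [-3.14142221e+00 -6.36684438e-04  2.38573250e-02] [0.76057438 0.18191335 2.3590379 ]
mark (np.float64(1.862597071603716), array([ 0.57495059, -0.14095176]))
slot (np.float64(1.3594834727847456), array([ 0.53911314, -0.14224801]))
front edge L 1.0 2.81 [ 0.5945 -0.0936]
front edge R 0.97 1.42 [ 0.5972 -0.152 ]
case +x 0.97 1.44 [ 0.6355 -0.1208]
left edge 1.0 2.08 [ 0.5927 -0.0959]
right edge 1.0 2.14 [ 0.5587 -0.1857]
case +y 0.98 0.88 [ 0.6007 -0.0606]
```

Slot and mark now agree to within about 0.5–0.7°. Next I press straight down.

>>> servo_tool --steps '[[[0,0,0.001,0,0,0,1],[0,0,0.002,0,0,0,1],[0,0,0.003,0,0,0,1],[0,0,0.003,0,0,0,1]]]'

```text
t: 9.1
tcp_pos: [0.5398, -0.1424, 0.0817]
ee_rot: [-3.142, -0.001, 0.023]
ft_force: [2.7, 2.3, 5.2]
grip_width: 0.0091
gripper_force: 43.4
```

>>> servo_tool --steps '[[[0,0,0.001,0,0,0,1],[0,0,0.002,0,0,0,1],[0,0,0.002,0,0,0,1],[0,0,0.002,0,0,0,1]]]'

```text
t: 9.43
tcp_pos: [0.5399, -0.1424, 0.0803]
ee_rot: [-3.141, -0.001, 0.023]
ft_force: [-0.2, 4.1, 13.6]
grip_width: 0.0093
gripper_force: 44.4
```

>>> servo_tool --steps '[[[0,0,0.0007,0,0,0,1],[0,0,0.0007,0,0,0,1],[0,0,0.0007,0,0,0,1]]]'

```text
t: 9.68
tcp_pos: [0.5399, -0.1424, 0.0802]
ee_rot: [-3.141, -0.002, 0.023]
ft_force: [-2.0, 5.1, 21.9]
grip_width: 0.0091
gripper_force: 45.7
```

```bash
python3 - <<'E'
from m9 import *
s=ctrl.state();print(s['t'],s['tcp_pos'],s['ee_rot'],s['ft_force'],s['wrist_torque'])
W=cam('wrist');np.savez('w10.npz',**W);meas9(W)
cv2.imwrite('pics/w10.png',cv2.resize(W['pixels'][60:260,60:460][:,:,::-1],(800,400),interpolation=cv2.INTER_CUBIC))
E
```

```text
9.6833 [ 0.53993407 -0.14242796  0.08020794] [-3.14089967e+00 -1.68959952e-03  2.29892755e-02] [-1.95280647  5.06903112 21.90561554] [0.9790021  0.41680277 0.01665515]
mark (np.float64(2.298041627006654), array([ 0.57480907, -0.14089169]))
slot (np.float64(1.6711072455443912), array([ 0.54562756, -0.14216645]))
front edge L 1.0 1.44 [ 0.5956 -0.0951]
front edge R 1.0 1.44 [ 0.5978 -0.1522]
case +x 0.92 1.15 [ 0.6355 -0.1215]
left edge 1.0 2.05 [ 0.5935 -0.0973]
right edge 1.0 1.96 [ 0.5605 -0.1843]
case +y 0.62 -1.85 [ 0.5912 -0.0639]
```

View pics/w10.png

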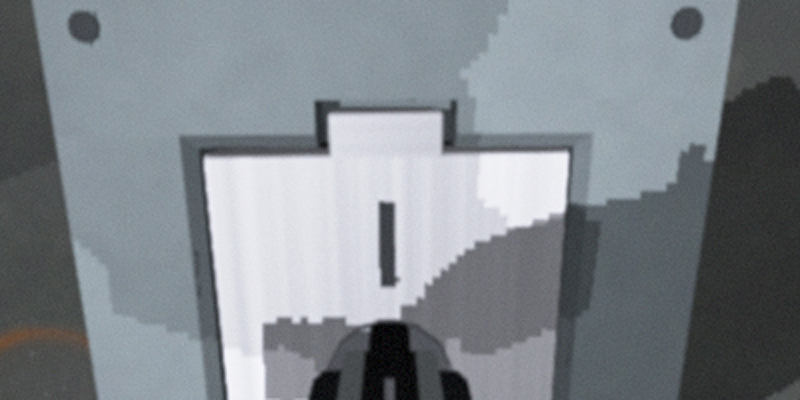

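The panel is flush against a rigid stop: the last 0.7 mm of command moved it only 0.1 mm, and the tongue is in the notch at (387,130). I'll ease the push a little and hand in.

>>> servo_tool --steps '[[[0,0,-0.0003,0,0,0,1],[0,0,-0.0003,0,0,0,1],[0,0,-0.0003,0,0,0,1],[0,0,-0.0003,0,0,0,1]]]'

```text
t: 10.07
tcp_pos: [0.5399, -0.1424, 0.0802]
ee_rot: [-3.141, -0.001, 0.023]
ft_force: [-2.0, 3.8, 18.1]
grip_width: 0.0093
gripper_force: 45.0
```

```bash
python3 - <<'E'
from h import *
s=ctrl.state();print(s['t'],s['tcp_pos'],s['ft_force'])
if 11<s['ft_force'][2]<30 and s['tcp_pos'][2]<.0806: print(ctrl.job_done())
E
```

```text
10.0667 [ 0.53989737 -0.14240648  0.08024473] [-1.96769378  3.82650232 18.1366053 ]
the job is handed in; nothing more can be done
None
```

I handed the job in at 10.1 s: the panel is seated with its tongue in the notch, the wing slot is within about 1° of the index marks, and the panel is held down against its stop, flush by my measurements, with about 18 N; the tape roll, film applicator and jar were not touched.

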